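# Open the blue-lidded sample case and lock its lid stay

### The job

Open the sample case with the blue lid so the tubes inside can be reached: raise the lid by its bar handle until the folding stay at its side is almost straight, let go, then push the stay's orange thumb pad down and back through the straight position until it locks against its stop, so that the lid stays up by itself. Leave the case with the grey lid shut.

Things in the scene. Friction and masses are not known exactly. Their poses are not given: they have to be found in the camera images.
- blue_handle (a point): Middle of the round bar handle on the blue lid: 10 mm thick, 100 mm long, axis 40 mm off the lid's face. Axes turn with the lid; shut: x level from the case's front (robot side) to its hinge, y left along the bar, z up. Hinge line (along y): 180 mm along +x, 50 mm along -z from here. Case 200 x 200 x 90 mm, fixed; lid 10 mm thick, its front edge 22 mm before the bar, about 0.35 kg.
- blue_knee (a point): Centre of the orange thumb pad (level cylinder, 24 mm across, 28 mm long along y) on the knee of the blue case's stay, 120 mm right of the handle's middle, outside the case. Its 52 mm link swings it from the front, over the top, then down and back. In front of / above the hinge line: 115 / 35 mm with lid at 70 degrees, 89 / 17 stay straight, 83 / 6 locked. Axes turn with the link.
- blue_lid (a joint): Angle of the blue lid, rad: 0 shut, growing as it opens away from the robot; the straight stay stops it at 1.40. Hinge and stay friction hold it above about 1.25 while it is let go; from much lower it falls shut.
- blue_stay (a joint): Angle of the lower link of the blue case's stay, rad: 0 folded (lid shut), moves with the lid; 1.62 with lid at 1.22, 2.24 when straight (dead centre), 2.48 locked against its stop. Pressing the pad takes a few newtons and also lifts the lid the last few degrees.
- grey_lid (a joint): Angle of the lid of the other case, same form and stay but a grey lid, rad: 0 shut. To be left shut.

How it is judged (in metres and radians):
On the way:
1. the blue lid has been raised to 57 degrees or more (value of joint blue_lid above 1 rad), for 0.2 s.
At the end, for the whole second after the job is handed in: Blue lid up at 1.25 rad (72 degrees) or more and at rest, its stay pushed at least 5 degrees past straight, toward its stop (joint above 2.33), grey lid shut (below 0.1 rad) (value of joint blue_lid above 1.25 rad and value of joint blue_stay above 2.33 rad and velocity of joint blue_lid between -0.05 and 0.05 rad/s and value of joint grey_lid below 0.1 rad); the robot touches nothing.
It fails at once if the grey lid is lifted (value of joint grey_lid above 0.2 rad).
It also fails if it takes over 48 s, if anything falls off the work surface, if the arm or the gripper's body presses on something with over 40 N, if the wrist force passes 120 N, or if a joint passes its speed limit or range.

### The arm

A 6-joint arm with a two-finger parallel gripper is mounted at the origin on the work surface. World frame = base frame: x ahead of the robot, y to its left, z up, the work surface at z = 0. Lengths are in m, angles in degrees, forces in N, time in s.
With the tool pointing down it reaches from about 0.4 to 0.825 m from the base axis. Payload 7 kg.
Tool frame: the origin (TCP) lies midway between the tips of the shut fingers; the grasp point (between the pads) lies ctrl.tcp_to_grasp behind it (ctrl.tcp_to_grasp is the distance from the TCP to the grasp point, in m); y points along the fingers, z is the direction in which the jaws open and shut, and the axes are right-handed (so a half turn about y gives the same grasp; the last joint's range is limited). The gripper opens to 88 mm and grips with 3 to 60 N. Pads are 19 mm wide; open, the fingers measure 130 mm over their backs; the gripper's body (78 mm by 193 mm) begins 47 mm behind the grasp point.
Start: joints at [-47.951, 20.546, 0.682, 0, -70.136, -16.507], TCP at [0.291, -0.609, 0.227] pointing down, gripper open.
Joint ranges: [-176.03, 176.03], [-82.01, 121.73], [-58.28, 71.71], [-173.87, 95.51], [-174.79, -0.11], [-173.66, 173.66]. Speed limits (degrees/s): [136.94, 136.94, 172.46, 180, 180, 180].

### API

Orientations are given as [roll, pitch, yaw] about the fixed x, y, z axes, in that order (R = Rz(yaw) Ry(pitch) Rx(roll)).
In Python, from plant import ctrl, snapshot, silhouettes gives the robot as it stands.
- The arm moves only by the shell command python3 -m pendant 'ROWS'. ROWS is JSON, a list that holds one entry, the list of rows, each a list of 7 numbers: the shift along the tool's x, y, z in cm, then the turn, a rotation vector about the tool's x, y, z in degrees, then the opening, from 0 (shut) to 1 (fully open). In form: [[[x, y, z, rx, ry, rz, hand], ...]]. A call has 1 to 12 rows; each row shifts and turns the commanded pose from where the row before left it, along the tool's axes as they then stand; what a row does not reach is not made up. A row lasts 1/12 s, in which the tool goes at most 41.7 mm and 7.16 degrees, less where a joint would pass 70% of its speed; a pose out of reach is approached as far as the arm can. A call with a gripper value outside its range is refused whole. The fingers move at their own pace and stop on an object; the grip force is fixed at half the most. Time passes only in rows, so rows that do not move let the fingers close. It gives the time, the measured TCP pose, the force and the opening at its end, in the units of the state.
- ctrl.get_obs(): the state, without advancing time (a new reading comes with each control period).
- snapshot(name): name is "scene" or "top" or "wrist"; returns a dict with "image" (400x640x3 uint8, red, green, blue), "camera_matrix" (3x3 intrinsics, pixels), "dist_coeffs" ([k1, k2, p1, p2, k3] as OpenCV has them; the pictures are not rectified), "eye" and "orientation" of the camera in the world; the wrist camera has in their place "mount" (4x4, takes a point from camera to tool coordinates, whose origin is the TCP and whose axes are the tool frame's). Camera axes: x right, y down, z forward; pixel columns grow to the right and rows downward; lengths in m; the calibration is good to about 2 mm. A picture is of the moment at which its call begins: read the wrist's pose just before it. There is no depth.
- ctrl.close_job(): hands the job in, once; it reports no verdict.
Trained networks look in a picture, given as the dict that the camera call returned (one of the last four; its "shot" number tells which), for a name from the list of things; names that differ only in an ending like _2 or _b are one class to them, and where a whole thing is asked for, a point or a joint stands for the part that bears it (a point fixed in the world has none). Each returns a list of dicts, best first, with "confidence" (0 to 1); they miss things now and then, are a little off and sometimes report something else, mostly with a low value. They report only what shows in the picture. A call takes as long as a camera call.
- silhouettes(picture, thing): "mask" (400x640 bool, what is visible of it) and "bbox" ([left, top, width, height] in pixels, round what is visible of it).
The state is a dict: "clock": time; "joint_pos": joint angles; "qvel": joint speeds; "tau": joint torques, N m; "tool_pos": TCP position; "orientation": TCP orientation; "force": force on the tool from outside, world axes, zero at the start; "moment": the same for the moment, N m; "opening": finger opening in m.
Only numpy, scipy, OpenCV 4.12 (cv2) and the standard library are available. Lean on these libraries where they do the work, as an engineer would, in place of code of your own. Each camera call takes 0.05 s, during which the arm holds its last target.

## Working session

There is one attempt and no reset: what is moved stays moved. The work goes in short steps, Python scripts to look and compute and a shell command to move; the robot and the scene stay as the last step left them, time stands still between calls to the robot, and variables do not carry over. Pictures are saved under pics/ and viewed, and the job is handed in when it is done.

```bash
ls; mkdir -p pics
python3 - <<'E'
from plant import ctrl, snapshot, silhouettes
import cv2, numpy as np
o=ctrl.get_obs(); print(o, ctrl.tcp_to_grasp)
for n in ["scene","top"]:
    s=snapshot(n); print(n,s["camera_matrix"],s["dist_coeffs"],s["eye"],s["orientation"])
    im=s["image"][:,:,::-1].copy(); cv2.imwrite(f"pics/{n}1.png",im)
    for t in ["blue_handle","blue_knee","blue_lid","grey_lid"]:
        for d in silhouettes(s,t)[:3]: 
            ys,xs=np.nonzero(d["mask"]); print(t,d["confidence"],d["bbox"],xs.mean(),ys.mean())
E
```

```text
pics
{'clock': 0.0, 'joint_pos': array([-4.79520312e+01,  2.05920080e+01,  6.30935410e-01, -2.15022647e-02,
       -7.01371913e+01, -1.65032960e+01]), 'qvel': array([ 0.00667382,  0.08616656,  0.01805176, -0.01811583,  0.01625158,
       -0.03935201]), 'tau': array([ 4.12677355e-04, -5.82720888e+01,  2.93054116e+01,  6.99736789e+00,
        6.74028648e-03, -1.71280631e-04]), 'tool_pos': array([ 0.29077734, -0.60857292,  0.22559034]), 'orientation': array([-8.99000418e+01,  8.53632136e-03,  2.55373571e+01]), 'force': array([0.12966061, 0.13688898, 0.99882089]), 'moment': array([-0.02978564,  0.04490653, -0.0197475 ]), 'opening': 0.08789356925150961} 0.0188
scene [[362.45424116   0.         312.83499318]
 [  0.         362.45424116 198.39085345]
 [  0.           0.           1.        ]] [-0.06985432  0.          0.          0.          0.        ] [0.86080316 0.31985229 0.78393242] [-142.17874927    0.58782087  136.78486188]
blue_handle 0.77 [228.5, 142.9, 110.2, 86.5] 280.2476943346509 183.4737436476567
blue_lid 0.74 [225.0, 144.1, 110.9, 82.9] 280.3656788688747 183.14836335463878
grey_lid 0.88 [336.5, 218.2, 130.8, 119.8] 402.7496967692138 274.3719263424854
top [[392.51753605   0.         322.45362328]
 [  0.         392.51753605 197.94137972]
 [  0.           0.           1.        ]] [-0.0587931  0.         0.         0.         0.       ] [ 0.39630906 -0.08262874  1.00172597] [-169.95556103    0.28161849  -90.79459557]
blue_handle 0.8 [309.7, 166.8, 102.7, 93.6] 362.4887670500134 212.58331104573415
blue_knee 0.47 [397.8, 244.0, 18.8, 16.8] 407.6530612244898 254.0612244897959
blue_lid 0.6 [310.7, 163.6, 102.5, 98.2] 362.3891468754146 212.75918800583787
grey_lid 0.66 [162.5, 177.7, 91.8, 93.8] 205.68819238043773 225.48324777087274
```

View pics/scene1.png

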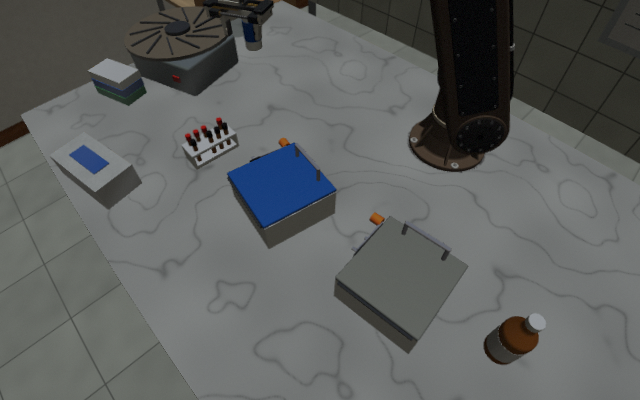

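View pics/top1.png

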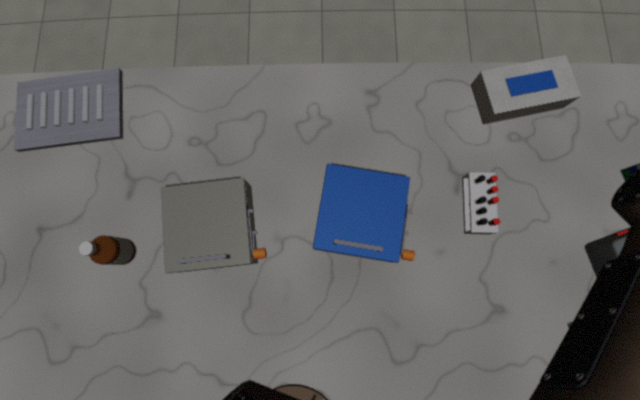

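The scene view shows the shut blue case (lid centred about 280,185), with its orange pad at (284,142). In the top view the lid quad is at (329,163), (410,177), (397,262), (314,248), the bar runs (335,241)–(382,249), and the pad is at (408,255). The grey case is at left. Next I fit the blue case's pose from the lid outline.

```bash
cat > h.py <<'E'
import numpy as np, cv2
from scipy.spatial.transform import Rotation as R
def Rw(o): return R.from_euler('xyz',o,degrees=True).as_matrix()
def proj(s,P,eye=None,Rm=None):
    if eye is None: eye=np.array(s["eye"]); Rm=Rw(s["orientation"])
    P=np.atleast_2d(P); Rc=Rm.T
    return cv2.projectPoints(P.astype(float),cv2.Rodrigues(Rc)[0],-Rc@eye,s["camera_matrix"],np.array(s["dist_coeffs"]))[0][:,0]
def wristpose(s,o):
    T=np.eye(4);T[:3,:3]=Rw(o["orientation"]);T[:3,3]=o["tool_pos"]
    W=T@np.array(s["mount"]); return W[:3,3],W[:3,:3]
E
python3 - <<'E'
from plant import ctrl, snapshot, silhouettes
from h import *
from scipy.optimize import least_squares
obs=[]
for n in ["scene","top"]:
    s=snapshot(n); im=s["image"].astype(int)
    m=((im[...,2]>im[...,0]+50)&(im[...,2]>im[...,1]+30)).astype(np.uint8)
    nl,lab,st,c=cv2.connectedComponentsWithStats(m)
    t=[280,185] if n=="scene" else [362,212]
    k=lab[t[1],t[0]]; m=(lab==k).astype(np.uint8)
    m=cv2.morphologyEx(m,cv2.MORPH_CLOSE,np.ones((9,9)))
    cn=max(cv2.findContours(m,0,1)[0],key=len); h=cv2.convexHull(cn)
    q=cv2.approxPolyDP(h,6,True)[:,0]; print(n,q.tolist(),st[k])
    org=((im[...,0]>150)&(im[...,2]<80)&(im[...,0]>im[...,1]+40)).astype(np.uint8)
    nl,lab,st,c=cv2.connectedComponentsWithStats(org); print([ (c[i].round(1).tolist(),st[i,4]) for i in range(1,nl) if st[i,4]>10])
    obs.append((s,q.astype(float)))
# lid corners in case frame (handle mid origin at z+.04 above face), front edge -0.022, back +.178?
def model(p):
    x,y,yaw,zt=p; c,s_=np.cos(yaw),np.sin(yaw)
    L=np.array([[-.022,-.1],[-.022,.1],[.178,.1],[.178,-.1]])
    return np.c_[x+c*L[:,0]-s_*L[:,1],y+s_*L[:,0]+c*L[:,1],np.full(4,zt)]
def res(p,show=False):
    r=[]
    for s,q in obs:
        u=proj(s,model(p)); d=np.linalg.norm(u[:,None]-q[None],axis=2); j=d.argmin(1); r.append(u-q[j])
    return np.concatenate(r).ravel()
f=least_squares(res,[.35,-.15,-.1,.1],loss='soft_l1'); print(f.x,np.degrees(f.x[2]),res(f.x).round(1))
E
```

```text
scene [[294, 143], [335, 189], [262, 226], [228, 172]] [ 228  143  108   84 4832]
[]
top [[328, 164], [408, 177], [397, 261], [313, 247]] [ 313  164   96   98 7106]
[]
[ 0.4459941  -0.15754716 -0.18747076  0.09683699] -10.741283056369241 [-0.4 -0.7  0.2  0.8  0.6  1.  -1.5  0.   1.4  1.  -0.8 -0.1 -1.  -0.4
  2.3  0.7]
```

```bash
python3 -m pendant '[[[2.8,-0.2,2.8,0,0,0,1],[2.8,-0.2,2.8,0,0,0,1],[2.8,-0.2,2.8,0,0,0,1],[2.8,-0.2,2.8,0,0,0,1],[2.8,-0.2,2.8,0,0,0,1],[2.8,-0.2,2.8,0,0,0,1],[2.8,-0.2,2.8,0,0,0,1],[2.8,-0.2,2.8,0,0,0,1],[2.8,-0.2,2.8,0,0,0,1],[2.8,-0.2,2.8,0,0,0,1],[2.8,-0.2,2.8,0,0,0,1],[2.6,0,3.2,0,0,0,1]]]'
python3 -m pendant '[[[0,0,0,0,-7,0,0.7],[0,0,0,0,-7,0,0.7],[0,0,0,0,-7,0,0.7],[0,0,0,0,-7,0,0.7],[0,0,0,0,-7,0,0.7],[0,0,0,0,-7,0,0.7],[0,0,0,0,-7,0,0.7],[0,0,0,0,-4.8,0,0.7],[0,0,0,0,0,0,0.7],[0,0,0,0,0,0,0.7]]]'
python3 - <<'E'
from plant import ctrl, snapshot, silhouettes
from h import *
o=ctrl.get_obs(); s=snapshot("wrist"); e,Rm=wristpose(s,o)
print(o["clock"],o["tool_pos"],o["orientation"],o["joint_pos"],o["opening"],s["mount"])
im=s["image"][:,:,::-1].copy()
yaw=np.radians(-10.7);H=np.array([.446,-.158]);c=np.array([np.cos(yaw),np.sin(yaw)]);l=np.array([-c[1],c[0]])
for zz,col in((.137,(0,255,0)),(.14,(0,0,255))):
  for t in(-.05,0,.05):
    u=proj(s,[*(H+t*l),zz],e,Rm)[0]; print(zz,t,u); cv2.circle(im,tuple(int(v) for v in u),3,col,1)
cv2.imwrite("pics/w1.png",im)
s=snapshot("scene");cv2.imwrite("pics/s2.png",s["image"][:,:,::-1])
E
```

```text
clock: 1.6
tool_pos: [0.4466, -0.1565, 0.2494]
orientation: [-90.1, -0.1, 25.5]
force: [1.5, 0.6, 0.3]
opening: 0.0876
clock: 2.43
tool_pos: [0.4458, -0.1582, 0.2487]
orientation: [-90.0, -0.0, 79.2]
force: [0.5, -0.3, 0.2]
opening: 0.0614
2.4333 [ 0.44576451 -0.15823577  0.24870979] [-9.00189355e+01 -6.49107047e-03  7.91773094e+01] [ 4.37659545e+00  2.29128424e-01 -2.17672003e+01 -1.40176777e-03
 -6.79836963e+01 -1.51987619e+01] 0.06140288644177257 [[ 6.06990321e-04  9.61323933e-01  2.75419548e-01 -7.47483425e-02]
 [ 1.67653132e-03 -2.75420190e-01  9.61322479e-01 -1.58349656e-01]
 [ 9.99998410e-01 -1.21763942e-04 -1.77886707e-03  4.82052500e-04]
 [ 0.00000000e+00  0.00000000e+00  0.00000000e+00  1.00000000e+00]]
0.137 -0.05 [321.20633442 140.15425662]
0.137 0 [321.37253441 195.82063135]
0.137 0.05 [321.52356113 246.29968335]
0.14 -0.05 [321.19586618 140.48265027]
0.14 0 [321.36430916 196.7136278 ]
0.14 0.05 [321.5172274 247.6468402]
```

View pics/w1.png

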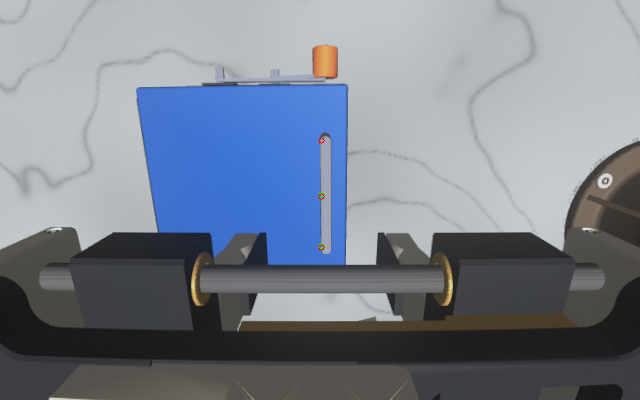

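View pics/s2.png

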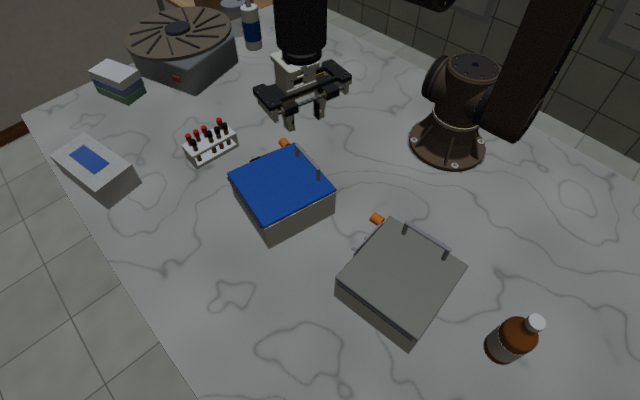

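Run:
```python
from plant import ctrl, snapshot, silhouettes
from h import *
o=ctrl.get_obs(); s=snapshot("wrist"); e,Rm=wristpose(s,o)
print(s["camera_matrix"],s["dist_coeffs"],e)
yaw=np.radians(-10.74);H=np.array([.446,-.1575]);c=np.array([np.cos(yaw),np.sin(yaw)]);l=np.array([-c[1],c[0]])
for a,b in((-.022,-.1),(.178,-.1),(-.022,0)):
  for z in(.09,.097,.1,.104): print(a,b,z,proj(s,[*(H+a*c+b*l),z],e,Rm)[0])
for b in(-.106,-.134): print(proj(s,[*(H+b*l),.1],e,Rm)[0])
```

```text
[[308.39082666   0.         321.5198281 ]
 [  0.         308.39082666 198.31771734]
 [  0.           0.           1.        ]] [-0.03978984  0.          0.          0.          0.        ] [ 0.43123493 -0.23156606  0.4069929 ]
-0.022 -0.1 0.09 [343.99554717  84.19390496]
-0.022 -0.1 0.097 [344.4995891   83.59515093]
-0.022 -0.1 0.1 [344.72278326  83.33003253]
-0.022 -0.1 0.104 [345.02738876  82.96822563]
0.178 -0.1 0.09 [141.01258277  86.24920385]
0.178 -0.1 0.097 [136.97052153  85.74546421]
0.178 -0.1 0.1 [135.18345198  85.52323553]
0.178 -0.1 0.104 [132.74734429  85.22077736]
-0.022 0 0.09 [342.39336712 184.33810408]
-0.022 0 0.097 [342.82160961 185.90807585]
-0.022 0 0.1 [343.01071517 186.60141613]
-0.022 0 0.104 [343.2682807  187.54582229]
[321.31479436  76.60796053]
[321.2494288   44.27836343]
```

The wrist view shows the bar at column 325, rows 133–254. That is about 3 mm nearer the robot than the fit. The orange pad is at (325,61). I'll shift by 3 mm, go down and grip.

```bash
python3 -m pendant '[[[0,1.1,0.1,0,0,0,0.5],[0,1.1,0.1,0,0,0,0.5],[0,1.1,0.1,0,0,0,0.5],[0,1.1,0,0,0,0,0.5],[0,1.1,0,0,0,0,0.5],[0,1.1,0,0,0,0,0.5],[0,1.1,0,0,0,0,0.5],[0,1.1,0,0,0,0,0.5],[0,1.1,0,0,0,0,0.5],[0,1.1,0,0,0,0,0.5],[0,1.1,0,0,0,0,0.5],[0,0.5,0,0,0,0,0.5]]]'
python3 -m pendant '[[[0,0,0,0,0,0,0.3],[0,0,0,0,0,0,0],[0,0,0,0,0,0,0],[0,0,0,0,0,0,0],[0,0,0,0,0,0,0],[0,0,0,0,0,0,0],[0,0,0,0,0,0,0],[0,0,0,0,0,0,0]]]'
python3 - <<'E'
from plant import ctrl, snapshot
import cv2
cv2.imwrite("pics/w2.png",snapshot("wrist")["image"][:,:,::-1])
cv2.imwrite("pics/s3.png",snapshot("scene")["image"][120:320,150:490,::-1])
E
```

```text
clock: 3.58
tool_pos: [0.4422, -0.1577, 0.1213]
orientation: [-89.9, 0.0, 79.2]
force: [-0.9, 0.3, -0.0]
opening: 0.0438
clock: 4.25
tool_pos: [0.4424, -0.1576, 0.1229]
orientation: [-90.0, -0.0, 79.3]
force: [-3.5, 2.4, 5.0]
opening: 0.0087
```

View pics/w2.png

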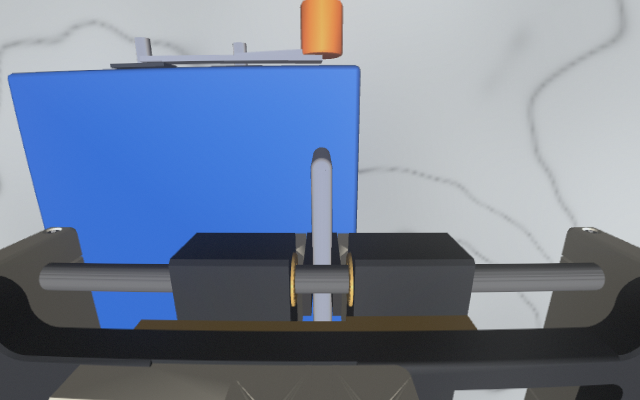

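The bar is gripped (opening 8.7 mm, bar centred between the pads at column 321). Next I compute the arc increments.

Run:
```python
import numpy as np
t=np.radians(np.r_[np.arange(0,73,3.0),74.5,76,77])
x=-.18*np.cos(t)+.05*np.sin(t)+.18; z=.18*np.sin(t)+.05*np.cos(t)-.05
for a,b,c in zip(np.degrees(t[1:]),-np.diff(z)*100,-np.diff(x)*100): print(a,round(b,2),round(c,2))
```

```text
3.0000000000000004 -0.94 -0.29
6.000000000000001 -0.92 -0.33
9.0 -0.9 -0.38
12.000000000000002 -0.88 -0.43
14.999999999999998 -0.86 -0.47
18.0 -0.83 -0.52
21.0 -0.8 -0.56
24.000000000000004 -0.77 -0.6
27.0 -0.74 -0.64
29.999999999999996 -0.7 -0.68
33.0 -0.67 -0.72
36.0 -0.63 -0.75
39.0 -0.59 -0.78
42.0 -0.55 -0.81
45.0 -0.5 -0.84
48.00000000000001 -0.46 -0.86
51.0 -0.41 -0.89
54.0 -0.37 -0.91
57.00000000000001 -0.32 -0.92
59.99999999999999 -0.27 -0.94
63.0 -0.22 -0.95
66.0 -0.17 -0.96
69.0 -0.12 -0.97
72.0 -0.07 -0.98
74.5 -0.02 -0.81
76.0 0.01 -0.49
77.0 0.01 -0.33
```

```bash
python3 -m pendant '[[[0,-0.94,-0.29,0,0,0,0],[0,-0.92,-0.33,0,0,0,0],[0,-0.9,-0.38,0,0,0,0],[0,-0.88,-0.43,0,0,0,0],[0,-0.86,-0.47,0,0,0,0],[0,-0.83,-0.52,0,0,0,0]]]'
python3 -m pendant '[[[0,-0.8,-0.56,0,0,0,0],[0,-0.77,-0.6,0,0,0,0],[0,-0.74,-0.64,0,0,0,0],[0,-0.7,-0.68,0,0,0,0],[0,-0.67,-0.72,0,0,0,0],[0,-0.63,-0.75,0,0,0,0]]]'
python3 - <<'E'
from plant import ctrl, snapshot
import cv2
cv2.imwrite("pics/s4.png",snapshot("scene")["image"][:,:,::-1])
E
```

```text
clock: 4.85
tool_pos: [0.4656, -0.1619, 0.1766]
orientation: [-89.9, -0.0, 79.3]
force: [-4.8, 5.0, -1.3]
opening: 0.0089
clock: 5.35
tool_pos: [0.5035, -0.1689, 0.2205]
orientation: [-89.8, -0.0, 79.3]
force: [-12.8, 9.9, 11.5]
opening: 0.009
```

View pics/s4.png

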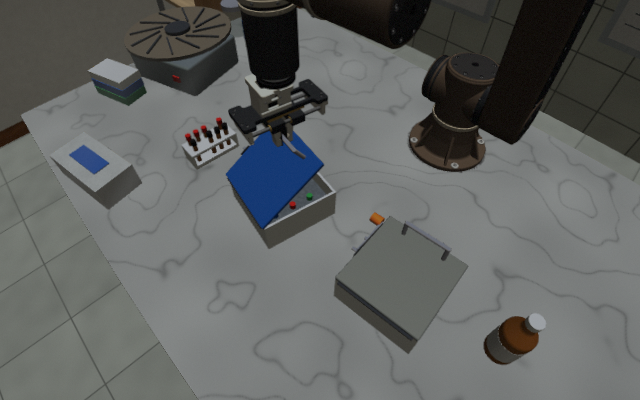

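The lid is about 36° up and the bar is still held. The force (−13, 10, 11) N means my path runs slightly inside the arc, so I'll correct for that as I continue.

```bash
python3 -m pendant '[[[0.03,-0.64,-0.73,0,0,0,0],[0.03,-0.6,-0.76,0,0,0,0],[0.03,-0.54,-0.8,0,0,0,0],[0.03,-0.5,-0.82,0,0,0,0],[0,-0.45,-0.85,0,0,0,0],[0,-0.4,-0.87,0,0,0,0]]]'
```

```text
clock: 5.9
tool_pos: [0.5537, -0.178, 0.2514]
orientation: [-90.0, 0.0, 79.3]
force: [-4.1, -1.1, 1.6]
opening: 0.0089
```

```bash
python3 -m pendant '[[[0,-0.33,-0.92,0,0,0,0],[0,-0.28,-0.93,0,0,0,0],[0,-0.23,-0.95,0,0,0,0],[0,-0.18,-0.96,0,0,0,0],[0,-0.13,-0.97,0,0,0,0]]]'
python3 - <<'E'
from plant import ctrl, snapshot
import cv2
o=ctrl.get_obs();print(o["joint_pos"])
cv2.imwrite("pics/s5.png",snapshot("scene")["image"][:,:,::-1])
cv2.imwrite("pics/t5.png",snapshot("top")["image"][:,:,::-1])
cv2.imwrite("pics/w5.png",snapshot("wrist")["image"][:,:,::-1])
E
```

```text
clock: 6.32
tool_pos: [0.6008, -0.1866, 0.2624]
orientation: [-90.0, 0.0, 79.3]
force: [-3.9, -2.1, 1.4]
opening: 0.0088
[ 5.22622826e-01  1.50817644e+01 -2.40687908e+00  4.06581764e-02
 -7.24683451e+01 -1.11962688e+01]
```

View pics/s5.png

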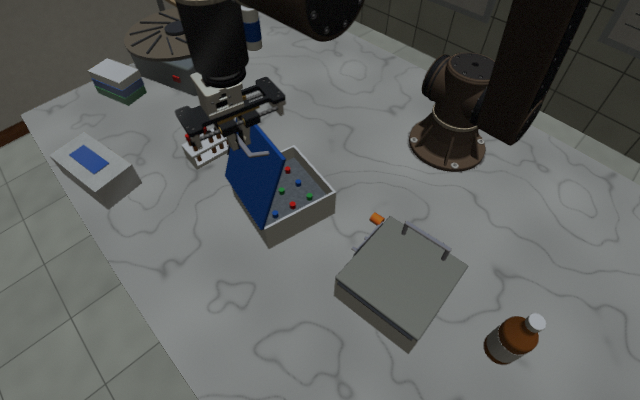

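View pics/w5.png

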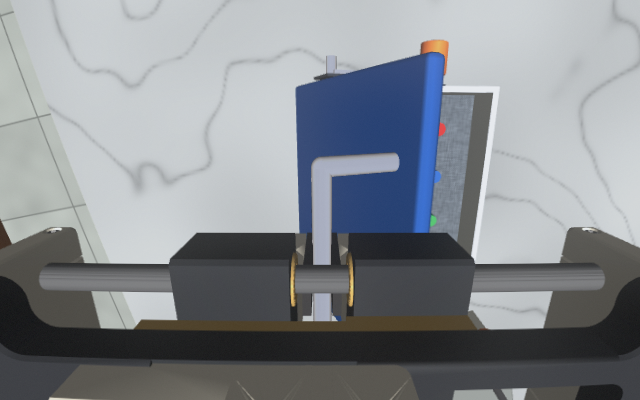

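View pics/t5.png

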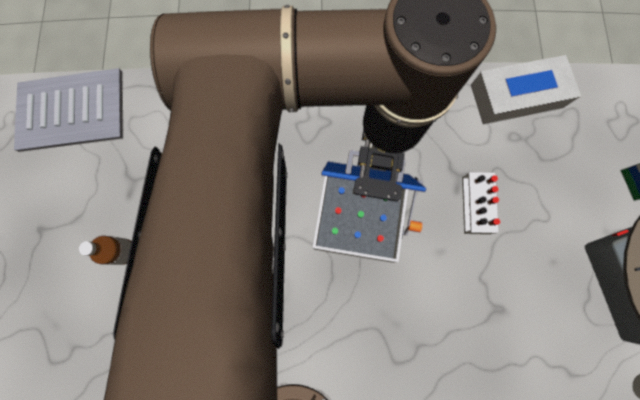

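The lid is about 69° up, with the pad visible at (415,227) in the top view and (434,47) in the wrist view. A few more degrees to go.

```bash
python3 -m pendant '[[[0,-0.07,-0.98,0,0,0,0],[0,-0.02,-0.81,0,0,0,0],[0,0.01,-0.49,0,0,0,0],[0,0.01,-0.33,0,0,0,0],[0,0,0,0,0,0,0],[0,0,0,0,0,0,0]]]'
```

```text
clock: 6.97
tool_pos: [0.6267, -0.1913, 0.2628]
orientation: [-90.1, 0.0, 79.3]
force: [-0.9, -3.9, 3.5]
opening: 0.0087
```

```bash
python3 -m pendant '[[[0,0,0,0,0,0,0.25],[0,0,0,0,0,0,0.25],[0,0,0,0,0,0,0.25],[0,0,0,0,0,0,0.25],[0,0,0,0,0,0,0.25],[0,0,0,0,0,0,0.25]]]'
python3 - <<'E'
from plant import ctrl, snapshot
import cv2
cv2.imwrite("pics/w6.png",snapshot("wrist")["image"][:,:,::-1])
E
```

```text
clock: 7.47
tool_pos: [0.6253, -0.1905, 0.2623]
orientation: [-90.0, -0.0, 79.4]
force: [0.1, 0.3, 0.9]
opening: 0.0216
```

View pics/w6.png

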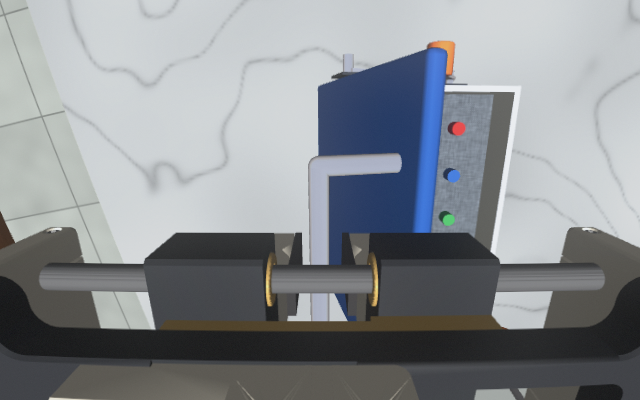

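The bar is free between the fingers (bar at column 319) and the lid stays up. I'll lift clear, then turn the tool.

```bash
python3 -m pendant '[[[0,-1,0,0,0,0,0.25],[0,-1.5,0,0,0,0,0.25],[0,-1.5,0,0,0,0,0.25],[0,-2,0,0,0,0,0.25],[0,-2,0,0,0,0,0.25],[0,-2,0,0,0,0,0.25],[0,-2,0,0,0,0,0],[0,0,0,0,0,0,0]]]'
python3 -m pendant '[[[0,0,0,0,7,0,0],[0,0,0,0,7,0,0],[0,0,0,0,7,0,0],[0,0,0,0,7,0,0],[0,0,0,0,7,0,0],[0,0,0,0,7,0,0],[0,0,0,0,7,0,0],[0,0,0,0,7,0,0],[0,0,0,0,7,0,0],[0,0,0,0,7,0,0],[0,0,0,0,7,0,0],[0,0,0,0,7,0,0]]]'
python3 -m pendant '[[[0,0,0,0,6,0,0],[-2,0,-1.6,0,0,0,0],[-2,0,-1.6,0,0,0,0],[-2,0,-1.6,0,0,0,0],[-2,0,-1.6,0,0,0,0],[-2,0,-1.6,0,0,0,0],[-2,0,-1.6,0,0,0,0],[-2,0,-1.6,0,0,0,0],[-1.6,0,-1.3,0,0,0,0],[0,0,0,0,0,0,0]]]'
python3 - <<'E'
from plant import ctrl, snapshot, silhouettes
from h import *
o=ctrl.get_obs(); s=snapshot("wrist"); e,Rm=wristpose(s,o); print(o["joint_pos"])
cv2.imwrite("pics/w7.png",s["image"][:,:,::-1])
for n in("top","scene"):
    t=snapshot(n); cv2.imwrite(f"pics/{n}7.png",t["image"][:,:,::-1])
    for d in silhouettes(t,"blue_knee")[:2]: print(n,d["confidence"],d["bbox"])
for d in silhouettes(s,"blue_knee")[:2]: print("w",d["confidence"],d["bbox"])
E
```

```text
clock: 8.18
tool_pos: [0.6263, -0.1915, 0.3883]
orientation: [-90.4, 0.0, 79.3]
force: [-1.3, -0.7, 0.7]
opening: 0.0136
clock: 9.18
tool_pos: [0.6252, -0.1908, 0.383]
orientation: [-90.0, -0.0, -5.0]
force: [0.3, 0.1, 0.2]
opening: 0.0
clock: 10.02
tool_pos: [0.446, -0.286, 0.3842]
orientation: [-90.0, -0.1, -10.8]
force: [-0.0, 0.2, 0.2]
opening: 0.0005
[-1.14300921e+01  2.95446980e+00 -1.68020531e+00  2.47044916e-02
 -8.52495380e+01 -8.93226352e+01]
scene 0.56 [337.2, 219.7, 130.7, 120.7]
w 0.6 [317.6, 191.5, 19.7, 18.1]
```

View pics/w7.png

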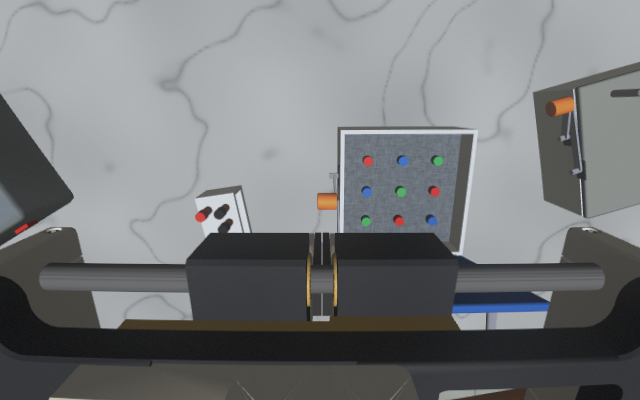

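View pics/scene7.png

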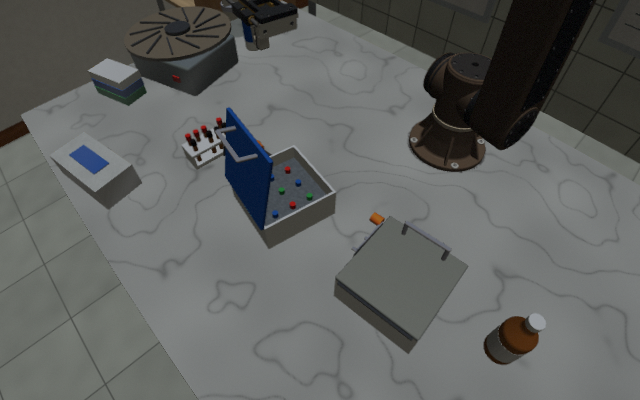

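The wrist view shows the pad at (327,201) beside the open case. In the scene view the lid stands upright on its own, and the grey case is shut. Next I locate the pad along its known circle.

Run:
```python
from plant import ctrl, snapshot, silhouettes
from h import *
o=ctrl.get_obs(); s=snapshot("wrist"); e,Rm=wristpose(s,o)
t=snapshot("top"); cv2.imwrite("pics/top7.png",t["image"][:,:,::-1])
yaw=np.radians(-10.74);H=np.array([.443,-.1575]);c=np.array([np.cos(yaw),np.sin(yaw)]);l=np.array([-c[1],c[0]])
hx=H+.18*c
def W(a,b,z): return [*(hx+a*c+b*l),.09+z]
for al in (20,30,35,40,45,50,55,68):
    a=np.radians(al); p=W(-.1318+.052*np.sin(a),-.12,-.0135+.052*np.cos(a)); print(al,np.round(p,4),proj(s,p,e,Rm)[0].round(1),proj(t,p)[0].round(1))
# case rim corners
for q in ((-.2,-.1),(-.2,.1)): print(proj(s,W(*q,0),e,Rm)[0],proj(t,W(*q,0))[0])
```

```text
20 [ 0.4855 -0.2877  0.1254] [324.4 192.1] [415.2 225.6]
30 [ 0.4935 -0.2892  0.1215] [324.4 197.1] [415.3 222.2]
35 [ 0.4973 -0.2899  0.1191] [324.4 199.2] [415.2 220.7]
40 [ 0.5008 -0.2906  0.1163] [324.3 201. ] [415.2 219.3]
45 [ 0.5041 -0.2912  0.1133] [324.3 202.7] [415.1 218. ]
50 [ 0.5071 -0.2918  0.1099] [324.3 204. ] [414.9 216.9]
55 [ 0.5098 -0.2923  0.1063] [324.2 205.1] [414.7 215.9]
68 [ 0.5154 -0.2934  0.096 ] [324.2 206.6] [414.  214.1]
[338.43619466 127.6712545 ] [398.03975119 262.45120862]
[476.7318601  128.59963649] [312.38665579 247.48362814]
```

View pics/top7.png

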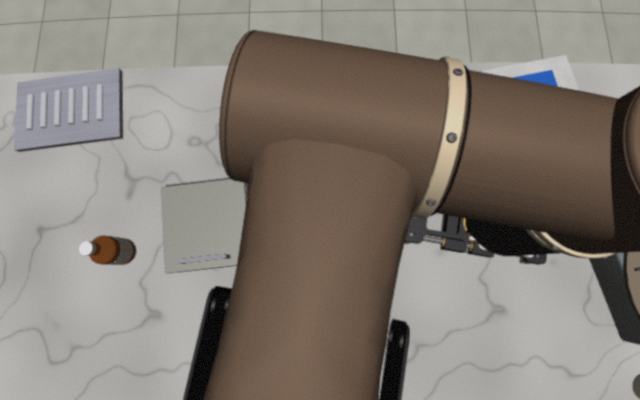

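The case rim projects to within 1 px of where it appears. The pad sits near its 40° position, about (0.501, −0.288, 0.116). I'll tilt the tool 35° forward and go to a standoff about 40 mm off the pad.

```bash
python3 -m pendant '[[[0,0,0,0,0,-7,0],[0,0,0,0,0,-7,0],[0,0,0,0,0,-7,0],[0,0,0,0,0,-7,0],[0,0,0,0,0,-7,0],[0,0,0,0,0,0,0]]]'
python3 -m pendant '[[[-0.9,1.65,0,0,0,0,0],[-0.9,1.65,0,0,0,0,0],[-0.9,1.65,0,0,0,0,0],[-0.9,1.65,0,0,0,0,0],[-0.9,1.65,0,0,0,0,0],[-0.9,1.65,0,0,0,0,0],[-0.9,1.65,0,0,0,0,0],[-0.9,1.65,0,0,0,0,0],[-0.9,1.65,0,0,0,0,0],[-0.9,1.65,0,0,0,0,0],[-0.9,1.65,0,0,0,0,0],[-0.9,1.6,0,0,0,0,0]]]'
python3 - <<'E'
from plant import ctrl, snapshot, silhouettes
from h import *
o=ctrl.get_obs(); s=snapshot("wrist"); e,Rm=wristpose(s,o); print(o["tool_pos"],o["joint_pos"])
yaw=np.radians(-10.74);H=np.array([.443,-.1575]);c=np.array([np.cos(yaw),np.sin(yaw)]);l=np.array([-c[1],c[0]])
hx=H+.18*c
def W(a,b,z): return [*(hx+a*c+b*l),.09+z]
im=s["image"][:,:,::-1].copy()
for al in (30,40,50):
    a=np.radians(al); p=W(-.1318+.052*np.sin(a),-.117,-.0135+.052*np.cos(a)); u=proj(s,p,e,Rm)[0];print(al,u); 
for d in silhouettes(s,"blue_knee")[:2]: print("w",d["confidence"],d["bbox"])
d=o["tool_pos"]-np.r_[hx,.09]; print("tcp case",d[:2]@c,d[:2]@l,d[2])
cv2.imwrite("pics/w8.png",im)
cv2.imwrite("pics/s8.png",snapshot("scene")["image"][:,:,::-1])
E
```

```text
clock: 10.92
tool_pos: [0.4445, -0.2832, 0.379]
orientation: [-89.8, -35.3, -10.8]
force: [-1.3, -0.1, -1.7]
opening: 0.0006
clock: 11.92
tool_pos: [0.4736, -0.2891, 0.1577]
orientation: [-90.0, -34.9, -10.6]
force: [0.3, -0.5, -0.2]
opening: 0.0004
[ 0.47358993 -0.28909586  0.15766625] [-11.62758121  -1.66623097 -46.19041391  -3.14564107 -10.55407316
 -86.0768817 ]
30 [331.76370704 215.8761969 ]
40 [331.33144482 216.0280945 ]
50 [330.93789788 214.04497307]
w 0.68 [309.6, 142.1, 41.4, 93.6]
tcp case -0.12542268833920936 -0.12359017105496342 0.06766625364199275
```

View pics/w8.png

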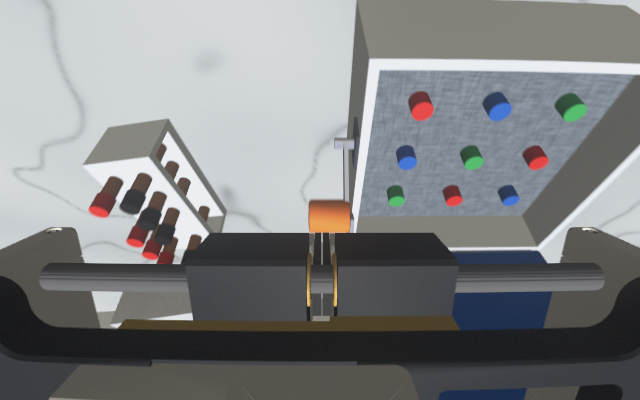

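View pics/s8.png

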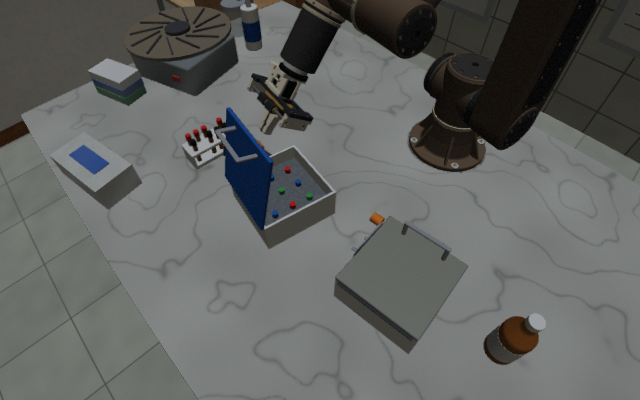

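The pad at (330,216) matches its predicted position (331,216). Joint 5 is at −10.6°, close to its limit, so I'll reduce the tilt to 20° and approach.

```bash
python3 -m pendant '[[[0,0,0,0,0,5,0],[0,0,0,0,0,5,0],[0,0,0,0,0,5,0],[0.6,0.8,0,0,0,0,0],[0.6,0.8,0,0,0,0,0],[0.5,0.9,0,0,0,0,0],[0,0,0,0,0,0,0]]]'
cat > st.py <<'E'
from plant import ctrl, snapshot
from h import *
yaw=np.radians(-10.74);H=np.array([.443,-.1575]);c=np.array([np.cos(yaw),np.sin(yaw)]);l=np.array([-c[1],c[0]])
hx=H+.18*c
o=ctrl.get_obs();d=o["tool_pos"]-np.r_[hx,.09]; print("tcp case",(np.r_[d[:2]@c,d[:2]@l,d[2]]*1000).round(1),"F",o["force"].round(1),"j",o["joint_pos"].round(1))
E
python3 st.py
```

```text
clock: 12.65
tool_pos: [0.4975, -0.2938, 0.1394]
orientation: [-90.0, -19.9, -10.7]
force: [0.3, 0.2, -0.2]
opening: 0.0001
tcp case [-101.1 -123.7   49.4] F [ 0.3  0.2 -0.2] j [-11.3   6.2 -34.3  -0.5 -29.6 -88.9]
```

```bash
python3 -m pendant '[[[-0.13,0.38,0,0,0,0,0],[-0.13,0.38,0,0,0,0,0],[-0.13,0.38,0,0,0,0,0],[0,0,0,0,0,0,0]]]'; python3 st.py
python3 -m pendant '[[[0.09,0.39,0,0,0,0,0],[0.09,0.39,0,0,0,0,0],[0.09,0.39,0,0,0,0,0],[0,0,0,0,0,0,0]]]'; python3 st.py
```

```text
clock: 12.98
tool_pos: [0.4987, -0.2943, 0.1298]
orientation: [-90.0, -20.2, -10.6]
force: [0.9, 0.5, 3.1]
opening: 0.0004
tcp case [ -99.8 -124.    39.8] F [0.9 0.5 3.1] j [-11.4   7.  -35.   -0.5 -27.8 -88.9]
clock: 13.32
tool_pos: [0.503, -0.2949, 0.1176]
orientation: [-90.0, -19.9, -10.7]
force: [0.0, -0.5, -0.9]
opening: 0.0003
tcp case [ -95.4 -123.8   27.6] F [ 0.  -0.5 -0.9] j [-11.4   8.4 -35.1  -0.6 -26.6 -88.9]
```

```bash
python3 -m pendant '[[[0.09,0.39,0,0,0,0,0],[0.09,0.39,0,0,0,0,0],[0,0,0,0,0,0,0]]]'; python3 st.py
python3 - <<'E'
from plant import snapshot
import cv2
cv2.imwrite("pics/w9.png",snapshot("wrist")["image"][:,:,::-1])
cv2.imwrite("pics/s9.png",snapshot("scene")["image"][:,:,::-1])
E
```

```text
clock: 13.57
tool_pos: [0.5079, -0.2959, 0.1111]
orientation: [-90.0, -19.9, -10.7]
force: [-0.8, 0.2, 0.4]
opening: 0.0003
tcp case [ -90.4 -123.8   21.1] F [-0.8  0.2  0.4] j [-11.3   9.3 -35.1  -0.6 -25.7 -88.9]
```

View pics/w9.png

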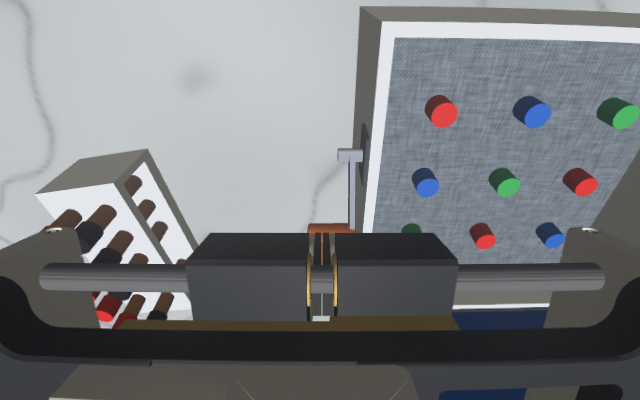

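View pics/s9.png

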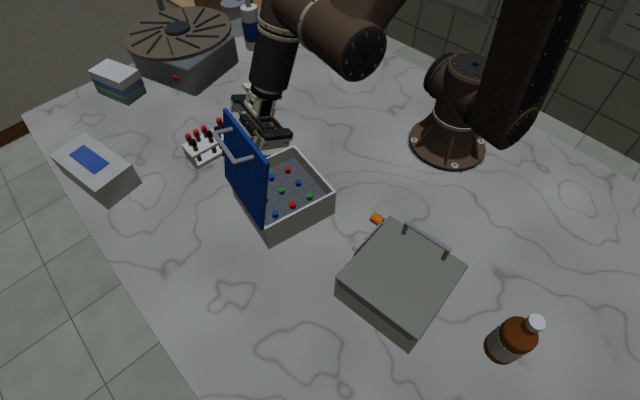

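The pad's top is visible at (330,228), under the fingertips. I'll keep pressing along the tool axis until the force rises at the stop.

```bash
python3 -m pendant '[[[0.05,0.3,0,0,0,0,0],[0,0.3,0,0,0,0,0],[0,0,0,0,0,0,0]]]'; python3 st.py
python3 -m pendant '[[[0,0.3,0,0,0,0,0],[0,0,0,0,0,0,0]]]'; python3 st.py
```

```text
clock: 13.92
tool_pos: [0.5111, -0.2966, 0.1074]
orientation: [-90.0, -20.0, -10.6]
force: [-6.0, 3.4, 12.2]
opening: 0.0005
tcp case [ -87.2 -124.    17.4] F [-6.   3.4 12.2] j [-11.3   9.9 -35.1  -0.5 -25.  -88.9]
clock: 14.08
tool_pos: [0.5116, -0.2969, 0.1064]
orientation: [-90.0, -20.1, -10.6]
force: [-18.0, 10.9, 35.2]
opening: 0.0005
tcp case [ -86.6 -124.1   16.4] F [-18.   10.9  35.2] j [-11.3  10.  -35.2  -0.5 -24.8 -88.9]
```

The force rises steeply at the expected locked position (TCP −87/17 against a predicted −87/17). I'll back off and look.

```bash
python3 -m pendant '[[[0,-0.5,0,0,0,0,0],[0,-1.0,0,0,0,0,0],[-0.5,-1.5,0,0,0,0,0],[-1,-2,0,0,0,0,0],[-1,-2,0,0,0,0,0],[-1,-2,0,0,0,0,0],[-1,-2,0,0,0,0,0],[-1,-2,0,0,0,0,0],[0,0,0,0,0,0,0]]]'; python3 st.py
python3 - <<'E'
from plant import ctrl, snapshot, silhouettes
from h import *
from st import hx,c,l
o=ctrl.get_obs(); s=snapshot("wrist"); e,Rm=wristpose(s,o)
def W(a,b,z): return [*(hx+a*c+b*l),.09+z]
for al in (20,40,54.5,60,68):
    a=np.radians(al); p=W(-.1318+.052*np.sin(a),-.117,-.0135+.052*np.cos(a)); print(al,proj(s,p,e,Rm)[0].round(1))
for d in silhouettes(s,"blue_knee")[:2]: print("w",d["confidence"],d["bbox"])
cv2.imwrite("pics/w10.png",s["image"][:,:,::-1])
cv2.imwrite("pics/s10.png",snapshot("scene")["image"][:,:,::-1])
E
```

```text
clock: 14.83
tool_pos: [0.4162, -0.2789, 0.2106]
orientation: [-90.0, -20.3, -10.7]
force: [-0.6, -0.1, 0.7]
opening: 0.0004
tcp case [-183.8 -124.2  120.6] F [-0.6 -0.1  0.7] j [-11.5  -6.6 -36.3  -0.4 -40.  -88.8]
tcp case [-183.8 -124.2  120.6] F [-0.6 -0.1  0.7] j [-11.5  -6.6 -36.3  -0.4 -40.  -88.8]
20 [329.9 234.8]
40 [329.4 240.2]
54.5 [329.1 239.9]
60 [329. 239.]
68 [328.8 236.8]
w 0.54 [314.3, 194.3, 26.2, 44.8]
```

View pics/w10.png

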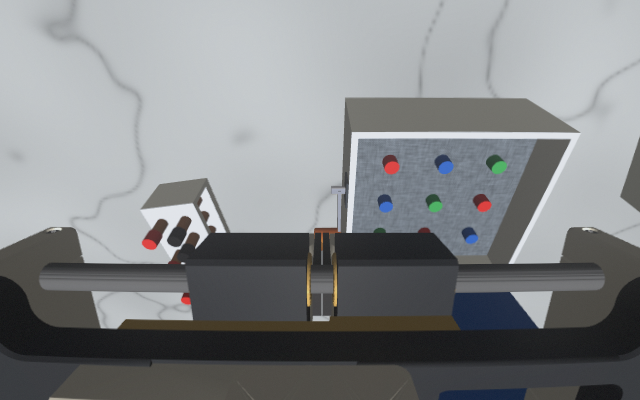

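View pics/s10.png

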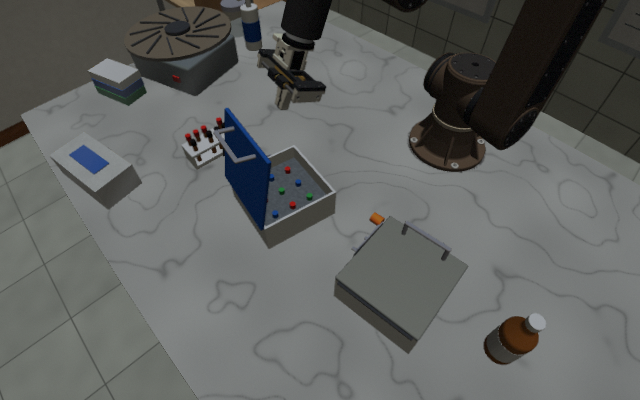

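The lid is still up, but the gripper hides the pad. I'll raise and straighten the tool to check the pad's position.

```bash
python3 -m pendant '[[[0,-2,0,0,0,0,0],[0,-2,0,0,0,0,0],[0,-2,0,0,0,0,0],[0,-2,0,0,0,0,0],[0,-2,0,0,0,7,0],[0,-2,0,0,0,7,0],[0,-2,0,0,0,6,0],[0,0,0,0,0,0,0],[0,0,0,0,0,0,0]]]'
python3 - <<'E'
from plant import ctrl, snapshot, silhouettes
from h import *
from st import hx,c,l
o=ctrl.get_obs(); s=snapshot("wrist"); e,Rm=wristpose(s,o)
im=s["image"][:,:,::-1].copy()
def W(a,b,z): return [*(hx+a*c+b*l),.09+z]
for al in (20,40,54.5,60,68):
    a=np.radians(al); p=W(-.1318+.052*np.sin(a),-.117,-.0135+.052*np.cos(a)); print(al,proj(s,p,e,Rm)[0].round(1))
for d in silhouettes(s,"blue_knee")[:2]: print("w",d["confidence"],d["bbox"])
cv2.imwrite("pics/w11.png",im)
t=snapshot("top");cv2.imwrite("pics/t11.png",t["image"][:,:,::-1])
for d in silhouettes(t,"blue_knee")[:2]: print("t",d["confidence"],d["bbox"])
E
```

```text
clock: 15.73
tool_pos: [0.3793, -0.2714, 0.3391]
orientation: [-90.0, 0.1, -10.6]
force: [-0.3, -0.5, -0.8]
opening: 0.0004
tcp case [-221.4 -123.8  249.1] F [-0.3 -0.5 -0.8] j [-11.3  -2.9 -13.1  -0.  -79.9 -89.3]
20 [326.9 253. ]
40 [326.7 260.5]
54.5 [326.6 263. ]
60 [326.5 263.3]
68 [326.5 263.2]
```

View pics/w11.png

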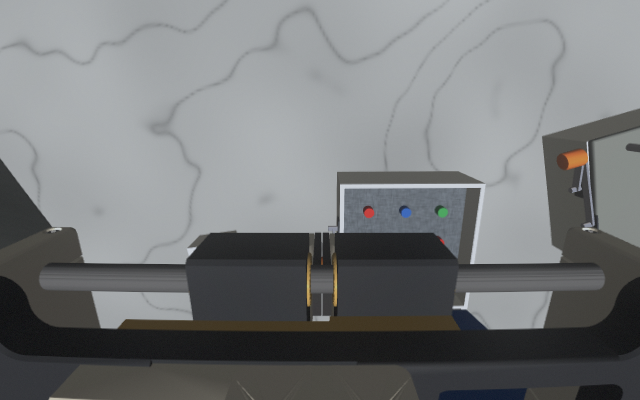

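View pics/t11.png

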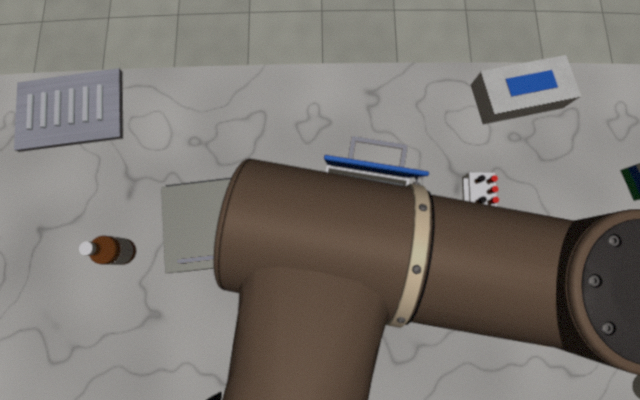

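The gripper still hides the pad. I'll move forward about 8 cm.

```bash
python3 -m pendant '[[[2,-0.5,-1,0,0,0,0],[2,-0.5,-1,0,0,0,0],[2,-0.5,-1,0,0,0,0],[2,-0.5,-1,0,0,0,0],[0,0,0,0,0,0,0],[0,0,0,0,0,0,0]]]'
python3 - <<'E'
from plant import ctrl, snapshot, silhouettes
from h import *
from st import hx,c,l
o=ctrl.get_obs(); s=snapshot("wrist"); e,Rm=wristpose(s,o)
im=s["image"][:,:,::-1].copy()
def W(a,b,z): return [*(hx+a*c+b*l),.09+z]
for al in (20,40,54.5,60,68):
    a=np.radians(al); k=[-.1318+.052*np.sin(a),-.0135+.052*np.cos(a)]
    print(al,proj(s,W(k[0],-.117,k[1]),e,Rm)[0].round(1), [proj(s,W(k[0]+dx,-.117,k[1]),e,Rm)[0].round(1)[1] for dx in(-.012,.012)])
for d in silhouettes(s,"blue_knee")[:2]: print("w",d["confidence"],d["bbox"])
cv2.imwrite("pics/w12.png",im)
cv2.imwrite("pics/w12c.png",cv2.resize(im[140:300,260:460],(800,640))[:600])
E
```

```text
clock: 16.43
tool_pos: [0.4482, -0.3256, 0.3597]
orientation: [-90.0, 0.0, -10.7]
force: [-0.3, 0.1, 0.2]
opening: 0.0001
tcp case [-143.6 -164.2  269.7] F [-0.3  0.1  0.2] j [-15.8   5.8  -1.6  -0.  -82.7 -85. ]
20 [357.7 191.9] [np.float64(183.1), np.float64(200.7)]
40 [356.6 201.3] [np.float64(192.8), np.float64(209.7)]
54.5 [355.6 205.5] [np.float64(197.2), np.float64(213.6)]
60 [355.2 206.4] [np.float64(198.3), np.float64(214.4)]
68 [354.7 207.2] [np.float64(199.1), np.float64(215.0)]
w 0.9 [345.2, 175.4, 23.5, 40.3]
```

View pics/w12c.png

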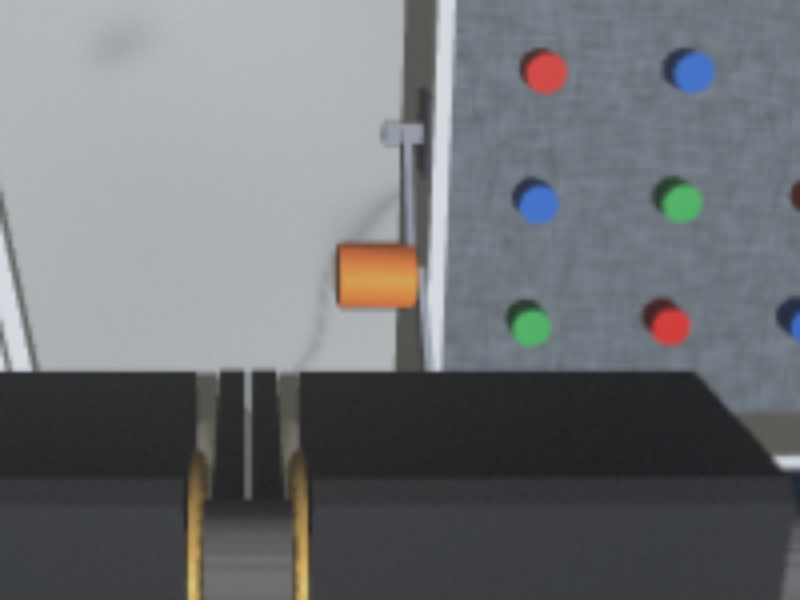

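The pad spans rows 200.8–217.0 (centre 208.9). That matches the locked position (199–215) and is clear of the pre-push row of 201. The lid stands, the grey lid is shut and the robot is clear, so I'm handing in.

```bash
python3 -c "
from plant import ctrl
print(ctrl.get_obs()['force'].round(1)); print(ctrl.close_job())"
```

```text
[ 0.4  1.5 -0.6]
the job is handed in; nothing more can be done
None
```

I opened the blue case and handed the job in at about 16.5 s. The lid stood up by itself with its stay pushed over to the stop.

- **Lid:** I gripped the bar handle and raised the lid along its arc to about 76.7° (1.34 rad), judged from the gripper's position. I then let go, and the lid stayed up.
- **Stay:** I pushed the orange thumb pad down and back with the closed fingertips. The force rose steeply at the expected locked position, to about 41 N on the fingertips at the end. That is harder than the push needed; the 40 N limit covers only the arm and gripper body. I backed off at once.
- **Last checks:** After I backed off, the wrist picture put the pad centre at row 208.9. My model predicted 207 for locked and 205.5 for straight, so the camera alone separates the two only weakly. The hard stop is the stronger sign. I did not measure the lid's angle again after the push; the pictures showed it upright.
- **Surroundings:** The grey case looked shut in the pictures, and the tool was clear of everything with the measured force near zero. The pad finder missed the pad in several pictures and once boxed the grey case instead, so I relied on the wrist views.

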